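# Feed the plate stage to its read mark and start the read

### The job

Turn the sloping knob on the plate stage's carriage until the carriage's upright pointer stands in the middle of the gap of the forked post (not at the plain post), and let go of the knob. Only then press the button on the start box fully down and release it. Move the carriage only by its knob, do not push on the tray or the deck, and leave the bottle, pot, tube and vials where they stand.

Things in the scene. Friction and masses are not known exactly. Their poses are not given: they have to be found in the camera images.
- stage: Fixed aluminium base plate of a manual plate stage, 270 (x) x 360 (y) x 14 mm, on the worktop, turned by up to 0.2 rad. Origin: centre of its underside; x away from the robot, y left along the carriage's travel, z up. The carriage on it carries a white well tray at the back and, at the front, a 76 mm round white gear barrel whose sloping end face (top rim 111 mm above the worktop) bears the knob.
- carriage (a joint): Travel of the carriage on the stage, m: 0 in the middle, positive to stage +y (left), range -0.07 to 0.07. Geared to the knob by rack and pinion: carriage = 0.012 m x knob angle in rad. It is stiff to push (about 18 N).
- knob (a joint): Turn of the knob, rad, range -5.4 to 5.4, positive counter-clockwise seen looking at the knob's face. Every +1 rad shifts carriage, knob and pointer 12 mm to stage +y (left). Stiff: about 0.22 N m to turn, stays where it is left; at joint value 0 the bar points straight up the slope (knob x axis in the stage's x-z plane).
- knob_grip (a point): Grip point of the black knob, on its axis, 14 mm below its top; frame turns with it and moves with the carriage. z: turning axis out of the knob, leaning 30 deg from vertical to stage -x (towards the robot); x along the grip bar, y across it. Bar 62 (x) x 18 (y) mm, flat sides, same after a half turn; under it a 64 mm round skirt, its top 22 mm below this point.
- pointer_tip (a point): Top centre of the dark upright pointer blade (4 mm wide, standing 36 mm proud of the tray's top, tip 100 mm above the worktop) at the middle of the back edge of the carriage. Axes as the stage's.
- fork_post: Fixed aluminium post, 46 mm wide (its y), 10 mm thick, 100 mm tall, standing on the back of the stage just behind the pointer's path, its top cut to a fork: two 16 mm prongs, 14 mm gap, from 62 mm above its foot up. Marks the read position; may be the left or the right of the two posts. Origin: centre of its underside; axes as the stage's.
- fork_gap (a point): Middle of the fork's gap, 86 mm above the post's foot and 100 mm above the worktop. Axes as the stage's: the pointer passes in front of it (about 12 mm nearer the robot), so compare only their places along stage y.
- plain_post: Fixed aluminium post of the same size as the forked one, but with a solid straight top and no gap. Not the mark to use. Origin: centre of its underside.
- start_box: Fixed grey box 100 x 80 mm, 45 mm tall, to the left of the stage, with one round push button in the middle of its top. Origin: centre of its underside.
- start_button_top (a point): Centre of the top of the white round push button (36 mm diameter, about 24 mm above the box, 70 mm above the worktop, in a dark collar of 52 mm diameter). It moves with the button, straight down.
- start_button (a joint): How far the button is pressed, m: 0 released, 0.008 fully down on its stop. Spring: about 2 N to start, 6 N to be fully down; it springs back.
- deck: The carriage's grey deck (228 x 180 mm, top 40 mm above the worktop) with gear barrel, pointer and white well tray (110 x 166 mm, top 64 mm above the worktop), without the knob: not to be pushed on. Origin 26 mm above the worktop, in the middle of the carriage; axes as the stage's.
- teal_pot: Bystander: round screw-cap pot with teal cap, 42 mm diameter, 88 mm tall. Origin: centre of its underside.
- amber_bottle: Bystander: amber reagent bottle, 92 mm diameter, 226 mm tall. Origin: centre of its underside.
- red_cap_tube: Bystander: small white tube with red cap, 26 mm diameter, 83 mm tall. Origin: centre of its underside.
- vial_a: Bystander: vial with brown cap, 21 mm diameter, 72 mm tall. Origin: centre of its underside.
- vial_b: Bystander: vial with brown cap, like the other. Origin: centre of its underside.
There are look-alikes about, which are no part of the job. Of the things like the start_box, leave any that is purple; of the rest the smaller one is meant.

How it is judged:
By the outcome, as a careful person would: the job done as asked, in the order asked, and still so for the second after the job is handed in, with the robot touching nothing.
It also fails if it takes over 72 s, if anything falls off the work surface, if the arm or the gripper's body presses on something with over 40 N, if the wrist force passes 120 N, or if a joint passes its speed limit or range.

### The arm

A 6-joint arm with a two-finger parallel gripper is mounted at the origin on a cart in front of the work surface, level with it; the furniture and walls round the work are solid. World frame = base frame: x ahead of the robot, y to its left, z up, the work surface at z = 0. Lengths are in mm, angles in rad, forces in N, time in s.
With the tool pointing down it reaches from about 250 to 725 mm from the base axis. Payload 9.7 kg.
Tool frame: the origin (TCP) lies on the centre line of the jaws, within the pads' length; the fingertips stand 17 mm ahead of it and the grasp point (between the pads) lies 2 mm behind it; z points along the fingers, y is the line along which they close (so a half turn about z gives the same grasp; the last joint's range is limited). The gripper opens to 85 mm and grips with 20 to 120 N. Pads are 22 mm wide; open, the fingers measure 114 mm over their backs; the gripper's body (76 mm by 85 mm) begins 54 mm behind the grasp point. The pads swing forward as they close: fully open they stand 13 mm farther back than shut.
Start: joints at [1.171, 0.087, 0.176, 1.66, 0, 1.571], TCP at [214.076, 506.625, 248.284] pointing down, gripper open.
Joint ranges: [-3.13, 3.13], [-0.85, 1.81], [-1.15, 1.24], [-2.2, 2.28], [-1.44, 1.52], [-3.14, 3.14]. Speed limits (rad/s): [2.22, 2.22, 2.57, 3.14, 3.14, 3.14].

### API

Orientations are given as [roll, pitch, yaw] about the fixed x, y, z axes, in that order (R = Rz(yaw) Ry(pitch) Rx(roll)).
In Python, from rig import r, kin, grab_frame, order gives the robot as it stands. Calls block until the motion is done:
- r.move_ptp(position, orientation): joint-space move of the TCP to a pose.
- r.move_l(position, frame=None, max_speed=150, guard=None): straight line of the TCP; frame=None keeps the orientation; max_speed is the mean speed in mm/s. With guard (N) it stops when the force on the tool has changed by that much, and returns True; else False.
- r.move_joints(angles): joint-space move.
- r.grip(opening, grasp_force=None): finger opening in mm; grasp_force is the grip in N (None keeps the last); returns when the fingers have stopped.
- r.sleep(seconds).
- kin.ik(position, orientation): joint angles nearest the present ones, or None.
- r.read_state(): the state.
- grab_frame(name): name is "scene" or "top" or "wrist"; returns a dict with "img" (420x560x3 uint8, red, green, blue), "intrinsics" (3x3 intrinsics, pixels), "T" (4x4, takes a point from camera to world coordinates). Camera axes: x right, y down, z forward; pixel columns grow to the right and rows downward; lengths in mm; the calibration is good to about 2 mm. A picture is of the moment at which its call begins. There is no depth.
A pose or a line that the arm cannot do raises r.Unreachable and nothing moves.
- order.job_done(): hands the job in, once; it reports no verdict.
The state is a dict: "t": time; "joints": joint angles; "qd": joint speeds; "joint_efforts": joint torques, N m; "tool_pos": TCP position; "tool_rot": TCP orientation; "force": force on the tool from outside, world axes, zero at the start; "wrist_torque": the same for the moment, N m; "grip_width": finger opening in mm.
Only numpy, scipy, OpenCV 4.12 (cv2) and the standard library are available. Lean on these libraries where they do the work, as an engineer would, in place of code of your own. Each camera call takes 0.05 s, during which the arm holds its last target. There are 200 camera calls.

## Working session

There is one attempt and no reset: what is moved stays moved. The work goes in short steps, each a Python script; the robot and the scene stay as the last script left them, time stands still between calls to the robot, and variables do not carry over. Pictures are saved under pics/ and viewed, on a budget of 10 in all, crops included, one or two more only if the job needs it, and the job is handed in when it is done.

```bash
ls; mkdir -p pics; python3 - <<'E'
from rig import r,kin,grab_frame,order
import cv2,numpy as np
for n in ("scene","top"):
    f=grab_frame(n); cv2.imwrite(f"pics/{n}0.png",cv2.resize(f["img"][:,:,::-1],(784,588),interpolation=cv2.INTER_CUBIC))
    np.savez(f"{n}0.npz",**f); print(n,f["intrinsics"].tolist(),np.round(f["T"],3).tolist())
s=r.read_state();print(s["t"],s["tool_rot"],s["force"])
E
```

```text
pics
scene [[457.664120696029, 0.0, 281.73280700203816], [0.0, 457.664120696029, 212.17468914470345], [0.0, 0.0, 1.0]] [[0.592, -0.463, 0.66, -469.793], [-0.806, -0.338, 0.486, -756.307], [-0.001, -0.82, -0.573, 1001.428], [0.0, 0.0, 0.0, 1.0]]
top [[494.1940851444599, 0.0, 279.24452321199647], [0.0, 494.1940851444599, 201.06093555096643], [0.0, 0.0, 1.0]] [[0.301, -0.934, 0.193, 190.968], [-0.954, -0.294, 0.066, -87.941], [-0.005, -0.203, -0.979, 1936.944], [0.0, 0.0, 0.0, 1.0]]
0.1 [-3.14037113e+00 -2.25316525e-05  2.74179763e+00] [-0.00680748 -0.1836937   0.05947514]
```

View pics/scene0.png

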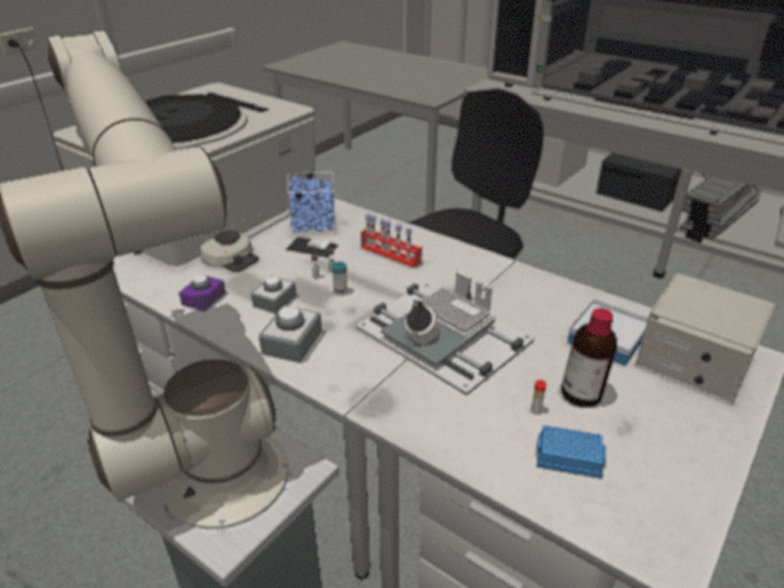

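View pics/top0.png

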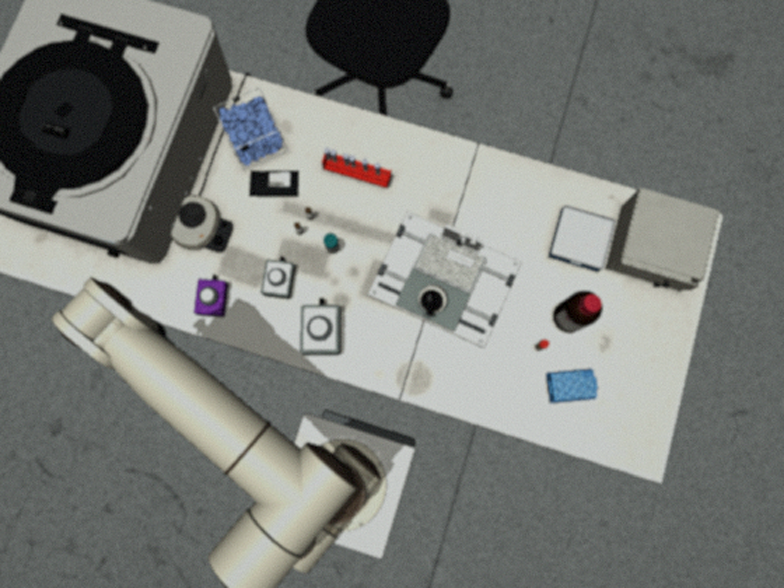

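The top view shows the stage centred near (446,280), the knob at (432,300) and the posts near (462,240). The candidate start box, which is grey and the smaller of the two, has its button at (277,277). The larger grey box is at (319,328) and the purple one at (209,296).

```bash
cat > h.py <<'E'
import numpy as np,cv2
def ray(f,u,v,z):
    K=f["intrinsics"];T=f["T"]
    d=T[:3,:3]@np.linalg.inv(K)@np.array([u,v,1.]);o=T[:3,3]
    return o+d*(z-o[2])/d[2]
def proj(f,p):
    T=f["T"];c=T[:3,:3].T@(np.atleast_2d(p)-T[:3,3]).T;q=f["intrinsics"]@c
    return (q[:2]/q[2]).T
E
python3 - <<'E'
from h import *
from rig import r,kin,grab_frame
f=np.load("top0.npz");s=np.load("scene0.npz")
for n,u,v,z in [("knob",432,299,118),("btn",277,277,70),("c1",407,212,14),("c2",522,262,14),("c3",485,346,14),("c4",370,292,14),("bigbtn",319,328,90),("pot",332,242,88)]:
    print(n,ray(f,u/1.4,v/1.4,z).round())
for n,u,v,z in [("btn",272,284,70),("knob",420,312,118),("post",463,278,114),("fork?",484,288,114)]: print("scene",n,ray(s,u/1.4,v/1.4,z).round())
k=ray(f,440/1.4,275/1.4,0)
for p in ([k[0]-60,k[1],380],[k[0]-130,k[1],380]):
    q=kin.ik(p,[np.pi,0,0]);print(p,q)
    q=kin.ik(p,[np.pi,0,np.pi/2]);print(p,q)
E
```

```text
knob [536. -85. 118.]
btn [476. 341.  70.]
c1 [779.  59.  14.]
c2 [ 736. -298.   14.]
c3 [ 473. -264.   14.]
c4 [522.  88.  14.]
bigbtn [374. 182.  90.]
pot [612. 225.  88.]
scene btn [463. 327.  70.]
scene knob [535. -91. 118.]
scene post [723. -94. 114.]
scene fork? [ 715. -159.  114.]
[np.float64(572.271598763725), np.float64(-86.29597750834799), 380] [-0.14966784  0.26713448  0.64957418  1.95323603  0.          2.99192481]
[np.float64(572.271598763725), np.float64(-86.29597750834799), 380] [-0.14966784  0.26713448  0.64957418  1.95323603  0.          1.42112848]
[np.float64(502.271598763725), np.float64(-86.29597750834799), 380] [-0.17015013  0.08463698  0.43863459  1.92479394  0.          2.97144252]
[np.float64(502.271598763725), np.float64(-86.29597750834799), 380] [-0.17015013  0.08463698  0.43863459  1.92479394  0.          1.40064619]
```

```bash
python3 - <<'E'
from h import *
from rig import r,kin,grab_frame
for n,p in (("wb",[430,310,330]),("ws",[560,-100,390])):
    r.move_ptp(p,[np.pi,0,np.pi/2 if n=="wb" else -0.12+np.pi/2]); r.sleep(.3)
    f=grab_frame("wrist"); np.savez(n+".npz",**f); print(f["intrinsics"].tolist(),f["T"].round(3).tolist())
    cv2.imwrite(f"pics/{n}.png",cv2.resize(f["img"][:,:,::-1],(784,588),interpolation=cv2.INTER_CUBIC))
print(r.read_state()["t"],r.read_state()["joints"])
E
```

```text
[[350.24563011819686, 0.0, 278.9642259847351], [0.0, 350.24563011819686, 207.17783610203438], [0.0, 0.0, 1.0]] [[1.0, 0.002, -0.0, 430.273], [0.001, -0.964, -0.266, 377.355], [-0.0, 0.266, -0.964, 455.323], [0.0, 0.0, 0.0, 1.0]]
[[350.24563011819686, 0.0, 278.9642259847351], [0.0, 350.24563011819686, 207.17783610203438], [0.0, 0.0, 1.0]] [[0.993, -0.115, -0.032, 568.877], [-0.119, -0.957, -0.264, -33.126], [-0.0, 0.266, -0.964, 515.557], [0.0, 0.0, 0.0, 1.0]]
3.5583 [-1.75901640e-01  2.53025493e-01  6.53719587e-01  1.97147024e+00
  3.87272672e-05  1.51416540e+00]
```

View pics/wb.png

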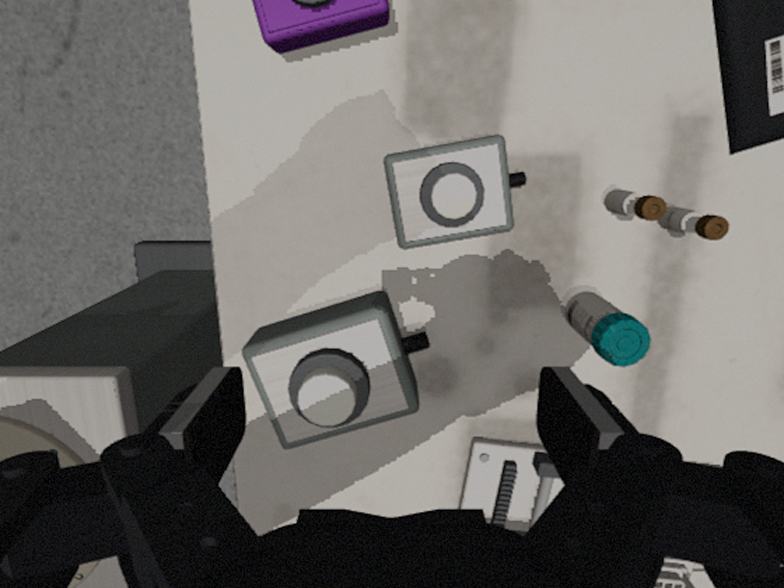

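View pics/ws.png

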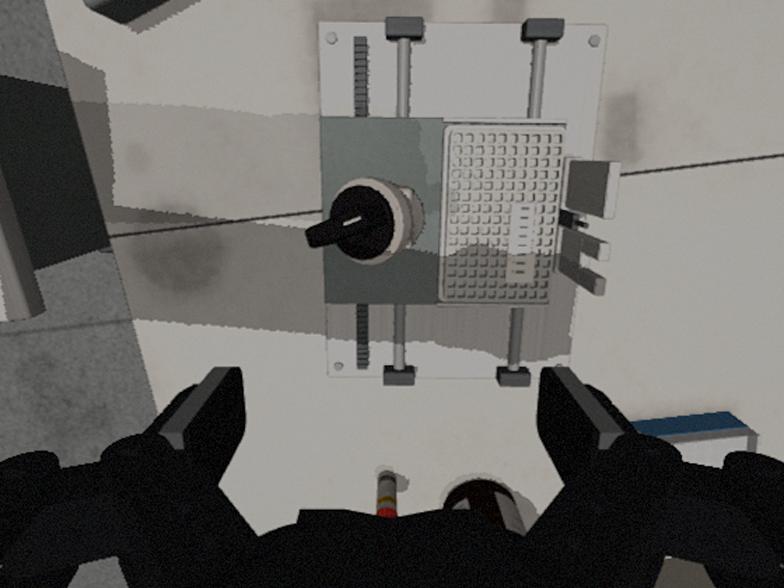

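In the wb picture, the start button is at (452,193) on the smaller grey box. In ws, the knob is at (357,220) with its bar end at (310,237). The plain post is at (595,190), left of the pointer at (582,222), and the fork is to the right at (600,245)–(600,285). I'll enlarge the stage.

```bash
python3 - <<'E'
from h import *
f=np.load("ws.npz");im=f["img"][:,:,::-1]
a=cv2.resize(im[120:200,210:290],(400,400),interpolation=cv2.INTER_CUBIC)   # x5
b=cv2.resize(im[110:215,385:455],(400,600),interpolation=cv2.INTER_CUBIC) # x5.714
o=np.zeros((600,800,3),np.uint8);o[:400,:400]=a;o[:,400:]=b
cv2.imwrite("pics/crop1.png",o)
E
```

```text
(no output)
```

View pics/crop1.png

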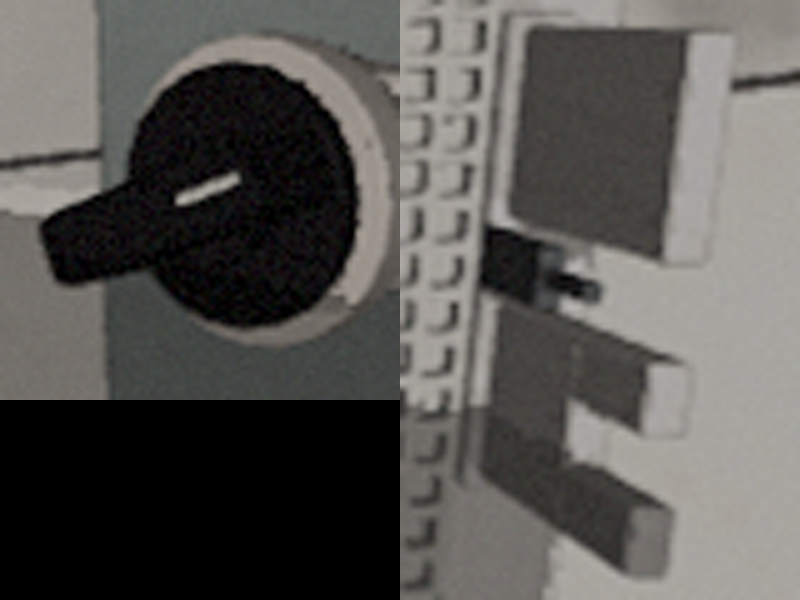

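Crop of ws: the white mark lies on the bar, which points down-left towards the robot. The skirt ellipse is centred near crop (243,195). The pointer tip is at crop (590,290), the left prong's top runs y 360–437 and the right prong's y 503–575, so the pointer must move right (-y).

```bash
cat > fit.py <<'E'
from h import *
from scipy.optimize import least_squares
f=np.load("ws.npz")
cr=lambda x,y:(385+(x-400)/5.714,110+y/5.714)
v=lambda x,y:(x/1.4,y/1.4)
obs=[((-135,180,14),0,v(320,24)),((135,180,14),0,v(607,24)),((135,-180,14),0,v(569,378)),((-135,-180,14),0,v(329,377)),
((-114,90,40),1,v(320,117)),((-114,-90,40),1,v(326,303))]
def w(p,s,m): 
    x,y,a,c=p; q=np.array(s,float)+[0,c*m,0]; C,S=np.cos(a),np.sin(a)
    return np.array([x+C*q[0]-S*q[1],y+S*q[0]+C*q[1],q[2]])
def inv(p,P):
    C,S=np.cos(p[2]),np.sin(p[2]);d=P-np.array([p[0],p[1],0]);return np.array([C*d[0]+S*d[1],-S*d[0]+C*d[1],P[2]])
res=lambda p:np.concatenate([proj(f,w(p,s,m))[0]-o for s,m,o in obs])
fit=least_squares(res,[627,-104,-.12,0],x_scale=[10,10,.1,10]); p=fit.x
if __name__=="__main__":
    print(p.round(3),fit.fun.round(1))
    print("pointer",inv(p,ray(f,*cr(590,290),100)).round(1))
    for n,q in dict(Lout=(642,360),Lin=(642,434),Rin=(634,503),Rout=(625,573)).items(): print(n,inv(p,ray(f,*cr(*q),114)).round(1))
    print("skirt",inv(p,ray(f,210+243/5,120+195/5,99)).round(1))
    for n,q in dict(endA=(45,240),endB=(62,285),edge1=(40,225)).items(): print(n,inv(p,ray(f,210+q[0]/5,120+q[1]/5,118)).round(1))
    g=np.load("wb.npz");t=np.load("top0.npz")
    print("btn",ray(g,454/1.4,195/1.4,70).round(1)); 
    print("box corners",[ray(g,x/1.4,y/1.4,45).round(0)[:2].tolist() for x,y in((386,157),(503,136),(513,228),(401,247))])
E
python3 fit.py
```

```text
[ 6.21072e+02 -1.02004e+02 -1.24000e-01  6.06400e+00] [-6.9 -1.8 -2.8 -0.6 -3.3  1.6 -4.5  1.5  8.8 -0.8  7.9  0.5]
pointer [105.2   5.4 100. ]
Lout [111.7  -6.9 114. ]
Lin [113.5 -22.2 114. ]
Rin [113.6 -36.7 114. ]
Rout [113.5 -51.7 114. ]
skirt [-84.4   6.3  99. ]
endA [-128.6   -1.7  118. ]
endB [-125.1  -12.1  118. ]
edge1 [-129.6    1.8  118. ]
btn [479.2 347.4  70. ]
box corners [[426.0, 376.0], [520.0, 392.0], [533.0, 318.0], [439.0, 302.0]]
```

```bash
python3 - <<'E'
s=open('fit.py').read()
s=s.replace("x,y,a,c=p; q=np.array(s,float)+[0,c*m,0]","x,y,a,c,dx=p; q=np.array(s,float)+[dx*m,c*m,0]").replace("-.12,0],x_scale=[10,10,.1,10]","-.12,0,0],x_scale=[10,10,.1,10,10]")
open('fit.py','w').write(s)
E
cat >> h.py <<'E'
from scipy.spatial.transform import Rotation as Ro
def stageR(a): return Ro.from_euler('z',a).as_matrix()
def knobR(a,th): # knob frame in world
    z=np.array([-.5,0,np.sqrt(.75)]);x=np.array([np.sqrt(.75),0,.5])
    return stageR(a)@np.c_[x,np.cross(z,x),z]@Ro.from_euler('z',th).as_matrix()
def toolrpy(a,th,flip=0): # tool z=-knob z, tool y = +-knob y
    k=knobR(a,th); s=1-2*flip
    return Ro.from_matrix(np.c_[-s*k[:,0],s*k[:,1],-k[:,2]]).as_euler('xyz')
E
python3 fit.py; python3 - <<'E'
from fit import *
from rig import r,kin
a=p[2]
sk=ray(f,210+243/5,120+195/5,99); n=knobR(a,0)[:,2]; G=sk+22*n
print("grip",G.round(1), inv(p,G).round(1)); yv=stageR(a)[:,1]
for fl in (0,1):
  for th in (.5,0,-.5,-1,-1.5,-2,-2.5):
    q=kin.ik(G+yv*12*(th-.5)+2*n,toolrpy(a,th,fl)); print(fl,th,None if q is None else np.round(q,2))
  for d in (60,120): 
    q=kin.ik(G+d*n,toolrpy(a,.5,fl)); print("pre",d,None if q is None else np.round(q,2))
E
```

```text
[ 6.27194e+02 -1.02957e+02 -1.23000e-01  6.04800e+00 -1.74430e+01] [-2.2 -1.5  1.9 -0.5  0.7  1.7 -0.4  1.7 -0.  -0.6  0.   0.7]
pointer [ 99.    5.4 100. ]
Lout [105.5  -6.8 114. ]
Lin [107.3 -22.1 114. ]
Rin [107.4 -36.6 114. ]
Rout [107.2 -51.7 114. ]
skirt [-90.6   6.6  99. ]
endA [-134.8   -1.3  118. ]
endB [-131.3  -11.7  118. ]
edge1 [-135.8    2.1  118. ]
btn [479.2 347.4  70. ]
box corners [[426.0, 376.0], [520.0, 392.0], [533.0, 318.0], [439.0, 302.0]]
grip [527.2 -83.9 118.1] [-101.6    6.6  118.1]
0 0.5 [-0.17 -0.47 -0.65  0.87  0.02 -0.54]
0 0 [-0.18 -0.47 -0.65  0.87  0.03 -0.05]
0 -0.5 [-0.2  -0.47 -0.65  0.87  0.04  0.43]
0 -1 [-0.21 -0.47 -0.65  0.87  0.05  0.92]
0 -1.5 [-0.23 -0.46 -0.65  0.87  0.05  1.41]
0 -2 [-0.24 -0.46 -0.64  0.87  0.06  1.9 ]
0 -2.5 [-0.26 -0.46 -0.64  0.87  0.07  2.38]
pre 60 [-0.17 -0.56 -0.61  1.    0.02 -0.54]
pre 120 [-0.18 -0.63 -0.54  1.13  0.03 -0.55]
1 0.5 [-0.17 -0.47 -0.65  0.87  0.02  2.6 ]
1 0 [-0.18 -0.47 -0.65  0.87  0.03  3.09]
1 -0.5 [-0.2  -0.47 -0.65  0.87  0.04 -2.71]
1 -1 [-0.21 -0.47 -0.65  0.87  0.05 -2.22]
1 -1.5 [-0.23 -0.46 -0.65  0.87  0.05 -1.73]
1 -2 [-0.24 -0.46 -0.64  0.87  0.06 -1.25]
1 -2.5 [-0.26 -0.46 -0.64  0.87  0.07 -0.76]
pre 60 [-0.17 -0.56 -0.61  1.    0.02  2.6 ]
pre 120 [-0.18 -0.63 -0.54  1.13  0.03  2.59]
```

The fit is now good, and the carriage position of 6 mm agrees with the bar angle of about 0.5 rad. I'll go to the pre-grasp pose and look.

```bash
cat >> h.py <<'E'
G0=np.array([527.2,-83.9,118.1]);A=-.123;N=knobR(A,0)[:,2];Y=stageR(A)[:,1];TH0=.505
E
python3 - <<'E'
from h import *
from rig import r,kin,grab_frame
r.move_ptp(G0+110*N,toolrpy(A,TH0)); r.sleep(.3)
f=grab_frame("wrist"); np.savez("wk.npz",**f); im=f["img"][:,:,::-1].copy()
im=cv2.resize(im,(784,588),interpolation=cv2.INTER_CUBIC)
K=knobR(A,TH0)
B=[G0+K@np.array([x,y,14]) for x,y in((31,9),(31,-9),(-31,-9),(-31,9))]
cv2.polylines(im,[(proj(f,B)*1.4).round().astype(int)],1,(0,0,255),1)
C=[G0+K@np.array([32*np.cos(t),32*np.sin(t),-22]) for t in np.linspace(0,6.28,60)]
cv2.polylines(im,[(proj(f,C)*1.4).round().astype(int)],1,(0,255,0),1)
cv2.imwrite("pics/wk.png",im);s=r.read_state();print(s["t"],s["tool_pos"],G0+110*N,s["grip_width"])
E
```

```text
5.7 [472.71887266 -77.16967804 213.3818598 ] [472.61552323 -77.15204505 213.36279442] 85.45662118583323
```

View pics/wk.png

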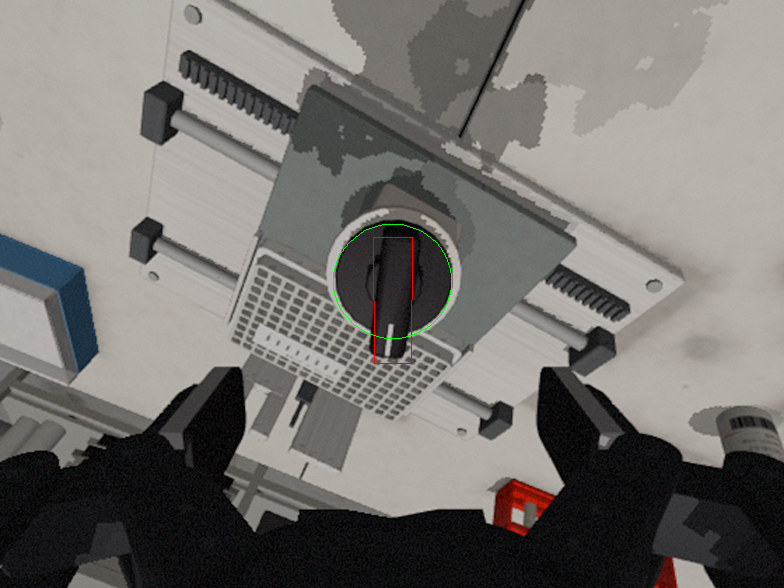

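The overlay from the fit matches the knob: skirt circle centred at (393,281), bar from (395,237) to (388,360). I'll grasp and turn.

```bash
python3 - <<'E'
from h import *
from rig import r,kin,grab_frame
print(r.move_l(G0+2*N,max_speed=80,guard=15))
r.grip(0,40); s=r.read_state();print(s["t"],s["grip_width"],s["force"].round(1),s["tool_pos"])
if 14<s["grip_width"]<22:
    for k in (1,2,3):
        d=-2.92*k/3; r.move_l(G0+2*N+Y*12*d,toolrpy(A,TH0+d),max_speed=9)
        s=r.read_state();print(s["t"],s["grip_width"],np.round(s["force"],1),np.round(s["wrist_torque"],2))
    f=grab_frame("wrist"); np.savez("wt.npz",**f)
E
```

```text
False
7.7833 27.39821807201392 [-9.6  6.1  6.9] [525.78449573 -82.71828613 119.96060055]
```

The width is 27 mm, not 18. The picture shows a round hub of about that size under the bar at (370–422,278), so the fingertips probably closed on it. I'll regrasp higher.

```bash
python3 - <<'E'
from h import *
from rig import r,kin,grab_frame
for h in (7,11):
    r.grip(45); r.move_l(G0+h*N,max_speed=60)
    r.grip(0,40); s=r.read_state();print(h,s["t"],s["grip_width"],s["force"].round(1),s["wrist_torque"].round(2),s["tool_pos"])
    if s["grip_width"]<21: break
f=grab_frame("wrist"); np.savez("wg.npz",**f)
cv2.imwrite("pics/wg.png",cv2.resize(f["img"][60:360,80:480,::-1],(800,600),interpolation=cv2.INTER_CUBIC))
E
```

```text
7 8.725 18.52357641436318 [-13.7  15.   14.4] [2.64 1.11 0.9 ] [524.16726678 -81.43665753 126.02958833]
```

View pics/wg.png

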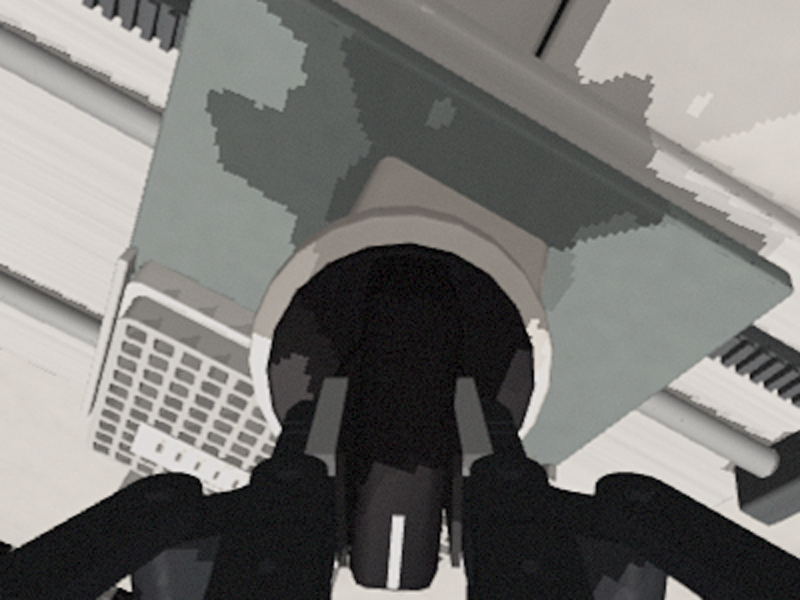

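Now on the bar at 18.5 mm, with about 20 N of axial force and 15 N sideways. I'll recentre a little, regrasp and check the forces.

```bash
cat >> h.py <<'E'
G0=G0+1.7*knobR(A,.505)[:,1]
E
python3 - <<'E'
from h import *
from rig import r,kin,grab_frame
for h in (10,13):
    r.grip(40); s=r.read_state();print("free",s["force"].round(1),s["wrist_torque"].round(2)); r.move_l(G0+h*N,toolrpy(A,TH0),max_speed=40)
    r.grip(0,40); s=r.read_state();F=s["force"];K=knobR(A,TH0)
    print(h,s["t"],s["grip_width"],(K.T@F).round(1),(K.T@s["wrist_torque"]).round(2),K.T@(s["tool_pos"]-G0))
    if np.linalg.norm(F)<15: break
if s["grip_width"]<20 and np.linalg.norm(F)<30:
    for k in (1,2,3):
        d=-2.92*k/3; r.move_l(G0+h*N+Y*12*d,toolrpy(A,TH0+d),max_speed=9)
        s=r.read_state();K=knobR(A,TH0+d);print(s["t"],s["grip_width"],(K.T@s["force"]).round(1),(K.T@s["wrist_torque"]).round(2))
        if np.linalg.norm(s["force"])>60: break
    f=grab_frame("wrist"); np.savez("wt.npz",**f)
E
```

```text
free [-0.6 -1.   0.7] [ 0.05  0.45 -0.02]
10 9.6833 17.781946726788732 [-0.7  3.7  4.9] [ 0.97  0.4  -0.26] [ 0.10661144  0.33732522 10.11126075]
11.1333 17.14839021094816 [-2.9 -3.8  8.2] [-1.31  0.98  0.15]
12.5833 17.754250151178397 [  7.3 -13.2  16.8] [-2.98 -1.29  0.19]
14.0333 17.021940766594977 [18.4 -9.1 28.1] [-2.09 -3.97  0.1 ]
```

```bash
cat > look.py <<'E'
import sys
from fit import *
from rig import r,grab_frame
def look(n):
    r.move_ptp([560,-100,390],[np.pi,0,-.12+np.pi/2]); r.sleep(.3)
    f=grab_frame("wrist"); np.savez(n+".npz",**f)
    im=f["img"][:,:,::-1]
    a=cv2.resize(im[110:230,200:300],(400,480),interpolation=cv2.INTER_CUBIC)
    b=cv2.resize(im[125:215,390:450],(400,600),interpolation=cv2.INTER_CUBIC)
    o=np.zeros((600,800,3),np.uint8);o[:480,:400]=a;o[:,400:]=b
    cv2.imwrite(f"pics/{n}.png",o);print(r.read_state()["t"])
E
python3 - <<'E'
from look import *
r.grip(60); s=r.read_state();print(s["force"].round(1))
r.move_l(G0-Y*12*2.92+110*N,max_speed=120)
look("ws2")
E
```

```text
[ 1.   0.4 -1.1]
17.225
```

View pics/ws2.png

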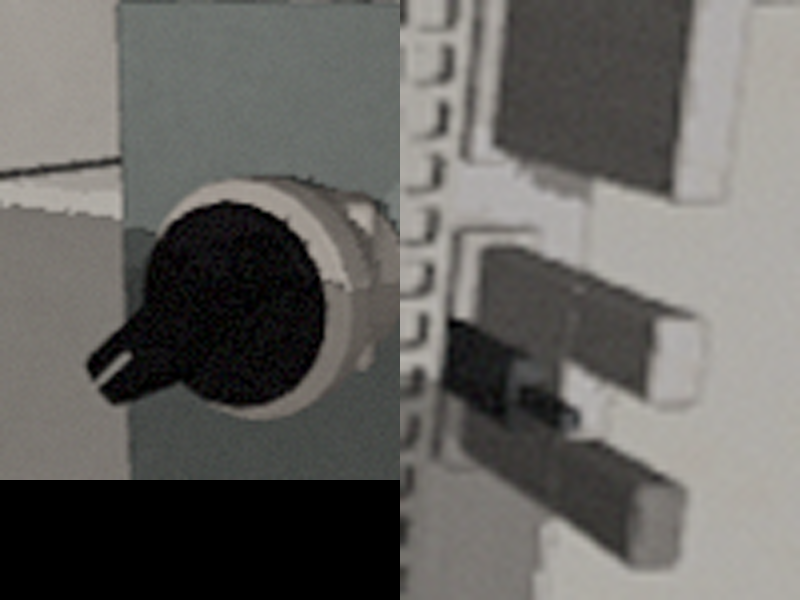

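The knob has turned to about -2.4 rad. The pointer tip at (573,417) is now between the prongs, whose inner edges are at y≈397 and 478.

```bash
python3 - <<'E'
from fit import *
f=np.load("ws2.npz");c=lambda x,y:(390+(x-400)/6.667,125+y/6.667)
for q in ((573,417),(579,410),(579,428),(560,415)): print("tip",inv(p,ray(f,*c(*q),100)).round(1))
for n,q in dict(Lout=(655,315),Lin=(648,400),Rin=(640,478),Rout=(630,563)).items(): print(n,inv(p,ray(f,*c(*q),114)).round(1))
# deck front-left corner: crop (118,2)->px
print("deck FL",inv(p,ray(f,200+118/4,110+2/4,40)).round(1), "knob skirt",inv(p,ray(f,200+236/4,110+305/4,99)).round(1))
im=f["img"][165:205,395:435,::-1];cv2.imwrite("pics/tip.png",cv2.resize(im,(600,600),interpolation=cv2.INTER_NEAREST))
E
```

```text
tip [ 99.8 -28.1 100. ]
tip [100.8 -26.8 100. ]
tip [101.1 -30.1 100. ]
tip [ 97.4 -27.7 100. ]
Lout [106.5  -6.9 114. ]
Lin [107. -22. 114.]
Rin [107.3 -36.1 114. ]
Rout [107.3 -51.7 114. ]
deck FL [-131.4   61.4   40. ] knob skirt [-90.7 -27.2  99. ]
```

View pics/tip.png

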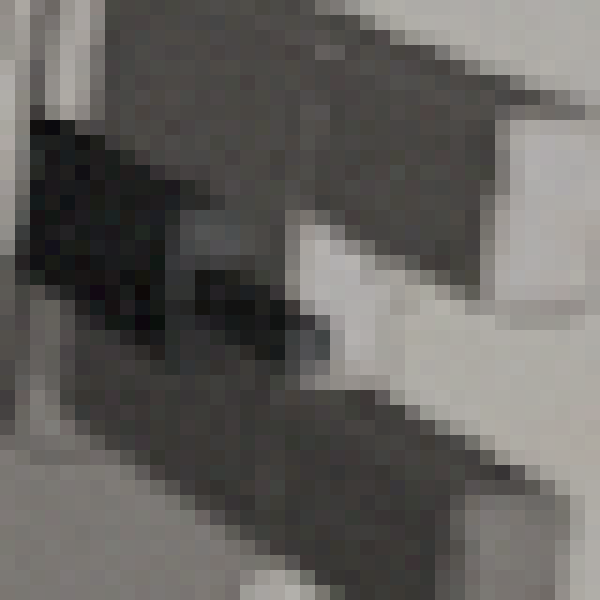

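Tip at stage y ≈ -28.2, gap middle ≈ -29.2. It is inside the gap but about 1 mm short, so I'll make one small correction and look again.

```bash
python3 - <<'E'
from look import *
c=lambda th:G0+Y*12*(th-.5)
r.move_ptp(c(-2.35)+110*N,toolrpy(A,-2.35)); print(r.move_l(c(-2.35)+11*N,max_speed=100,guard=15))
r.grip(0,40)
for th in (-2.35,-2.46):
    r.move_l(c(th)+11*N,toolrpy(A,th),max_speed=3)
    s=r.read_state();K=knobR(A,th);print(s["t"],s["grip_width"],(K.T@s["force"]).round(1),(K.T@s["wrist_torque"]).round(2))
r.grip(60); r.move_l(c(-2.46)+110*N,max_speed=120)
look("ws3")
a,b=[cv2.resize(np.load(n)["img"][165:205,395:435,::-1],(400,400),interpolation=cv2.INTER_NEAREST) for n in("ws2.npz","ws3.npz")]
cv2.imwrite("pics/tip3.png",np.hstack([a,b]))
E
```

```text
False
20.4083 17.95278459369986 [-1.  -8.4 11.4] [-1.92 -0.31 -0.28]
21.0 17.231641314621847 [ 1.7 -9.9 12.7] [-2.15 -0.85 -0.04]
24.1333
```

View pics/tip3.png

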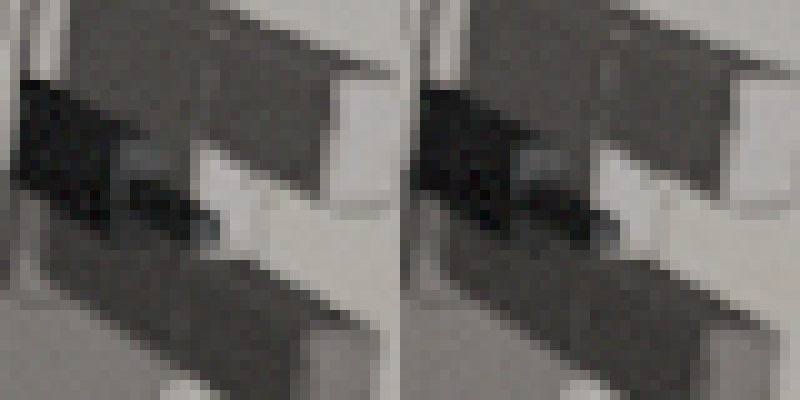

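The pointer moved about 0.5 mm further and now stands within roughly 0.5 mm of the gap's middle; the knob is released. Next is the button, with closed fingers.

```bash
python3 - <<'E'
from h import *
from rig import r,grab_frame
b=np.array([479.2,347.4,0])
r.move_ptp(b+[0,0,180],[np.pi,0,np.pi/2]); r.grip(0)
r.move_l(b+[0,0,95],max_speed=100)
f0=r.read_state()["force"]
g=r.move_l(b+[0,0,74],max_speed=15,guard=14)
s=r.read_state();print(g,s["t"],s["tool_pos"],(s["force"]-f0).round(1),s["grip_width"])
r.sleep(.3);s=r.read_state();print(s["tool_pos"],(s["force"]-f0).round(1))
f=grab_frame("wrist");cv2.imwrite("pics/press.png",cv2.resize(f["img"][:,:,::-1],(784,588)))
r.move_l(b+[0,0,190],max_speed=100); s=r.read_state();print(s["t"],(s["force"]-f0).round(1))
f=grab_frame("scene");np.savez("scene1.npz",**f)
E
```

```text
True 28.5833 [479.24359428 347.43060317  79.15405084] [-1.6 -0.   5. ] -0.013269564321008696
[479.24339851 347.40566684  79.08185665] [-1.2  0.5  5.4]
30.2 [0.8 0.7 0.1]
```

The guard tripped at 14 N after 7.9 mm of travel, which is the stop, since the spring alone reaches only 6 N. The force on the tool is zero again after release. I'll check the bystanders by image difference and hand in.

```bash
python3 - <<'E'
from h import *
from rig import r,grab_frame,order
a=np.load("scene0.npz")["img"].astype(int);b=np.load("scene1.npz")["img"].astype(int)
d=np.abs(a-b).max(2)
for n,(x,y,w,h) in dict(bottle=(560,305,60,105),tube=(528,375,24,42),pot=(325,258,28,38),vials=(308,250,26,30)).items():
    x,y,w,h=[int(k/1.4) for k in(x,y,w,h)];print(n,d[y:y+h,x:x+w].mean().round(1),(d[y:y+h,x:x+w]>60).mean().round(3))
order.job_done();print(r.read_state()["t"])
E
```

```text
bottle 5.4 0.0
tube 4.0 0.0
pot 11.0 0.02
vials 4.1 0.0
the job is handed in; nothing more can be done
the job is handed in; nothing more can be done
```

I turned the carriage knob until the pointer stood in the gap of the forked post. I let go and backed off, then pressed and released the button on the smaller grey box. The job was handed in at about 30 s on the robot's clock.

**Knob grasp:** my first grip closed on the hub under the bar (27 mm wide instead of 18). I regrasped higher, turned the knob about -2.8 rad, then made a small correction turn.

**Pointer:** measured about 1 mm short before the correction. After it, I judged by eye from the picture that the tip was within about 0.5 mm of the gap's middle. The camera calibration is good to about 2 mm.

**Button:** the force guard tripped at 14 N after 7.9 mm of travel. The spring alone reaches only about 6 N, so I take that as the stop. The force held afterwards was 5.4 N, just under the stated 6 N for fully down, and I did not press again. The force on the tool went back to about zero on release, but I did not check by picture that the button had sprung back.

**Bystanders:** comparing scene pictures from the start and after the press showed no change at the bottle, tube and vials. About 2% of the pixels around the pot changed; the arm had moved between the pictures, so I put that down to its shadow. I did not view the final scene picture or the pointer again after the press.

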